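Reset the air-door stay of a blower housing

TASK

The flat stay bar of the blower's air door sits with its long slot over the upright pin. Lift the stay clear off the pin, swing the door wider with it, and drop the round hole next to the knob down over the pin so that the bar lies fully down and level. Be gentle: do not press or drag the bar hard on the pin, leave the other things alone, and let go.

Things in the scene. Friction and masses are not known exactly. Their poses are not given: they have to be found in the camera images.
- foot: Dark steel block 34 x 66 x 15 mm fixed on the flat top of the teal blower housing (280 x 165 mm in plan, top 120 mm above the table). Origin: centre of the block's underside; z up; y points square out of the housing face that carries the air door. It carries the upright steel pin, 8 mm in diameter, 6 mm in its top 1.5 mm.
- foot_top (a point): Centre of the block's top, 15 mm above foot, where the seated stay's underside lies. The pin stands 8 mm above it, clamped in a groove along the block's y, on the line x = 0, up to 11 mm either side of y = 0. The pin's place is not measured and stays the same during the job: it must be seen or felt for (the slot's ends stop against it).
- door (a joint): Angle of the air door (150 mm wide, upright teal panel, vertical hinge) in rad: 0 closed, about 0.35 at the start, between 0.65 and 0.95 with the target hole on the pin; it grows as it opens away from the housing, anticlockwise seen from above. A stiff hinge (about 0.12 N m of friction): it stays where it is left.
- hinge (a point): A point on the door's vertical hinge axis, at the height of the stay's underside.
- pivot (a point): Where the stay is pinned to the door, 120 mm from the hinge axis, at the height of the stay's underside. There the stay swivels freely about the vertical and tips up (0 to 0.6 rad); its weight brings it down to level, where a stop holds it. It does not come off the door.
- stay: Steel bar 210 x 24 x 5 mm, 0.11 to 0.23 kg with its knob. Origin on the pivot, at the bar's underside; x along the bar to the knob, z up. On its centre line, from the pivot: round hole at 55 mm, slot from 75 to 111 mm (the pin starts in it), round hole at 140 mm (the target), knob at 185 mm. Holes 10.5 mm in diameter, slot 10.5 mm wide.
- knob_mid (a point): Middle of the black upright cylindrical knob on the stay, 16 mm diameter, 40 mm tall, standing on the bar's top face (this point is 27 mm above the bar's underside). Can be pinched from above, best with the fingers on the two long sides of the bar.
- slot (a point): Middle of the long slot, at the bar's underside.
- end_hole (a point): Centre of the target round hole, at the bar's underside, 45 mm from the knob towards the pivot.
- nut_jar: Small clear jar, 36 mm diameter, 50 mm tall, standing on the housing top; origin at the centre of its underside. Leave alone.
- tub: Open clear plastic tub 130 x 130 x 75 mm on the table. Leave alone.
- driver: Screwdriver lying on the table. Leave alone.
- tin: Dark tin, 80 mm diameter, 90 mm tall, on the table. Leave alone.

How it is judged (in metres and radians):
On the way:
1. the stay is lifted clear off the pin (tipped up more than 0.07 rad) (angle between stay's own z axis and vertical above 0.07 rad), for 0.1 s.
At the end, for the whole second after the job is handed in: The bar lies level (within 0.02 rad) with its round hole next to the knob over the pin: that hole's centre within 4 mm of the pin groove's centre line and within 15 mm of the block's centre along it, which a level bar can only do with the pin in that hole; everything is at rest (angle between stay's own z axis and vertical below 0.02 rad and x of end_hole in the frame of foot between -0.004 and 0.004 m and y of end_hole in the frame of foot between -0.015 and 0.015 m and linear speed of stay below 0.01 m/s and velocity of joint door between -0.05 and 0.05 rad/s); the robot touches nothing.
It fails at once if the stay is pressed or dragged on the pin or its block with more than 20 N (contact force between stay and foot above 20 N).
It fails at once if a bystander is moved more than 15 mm (distance of any of nut_jar, tub, driver, tin from where it was at the start of the episode above 0.015 m).
It also fails if it takes over 40 s, if anything falls off the work surface, if the arm or the gripper's body presses on something with over 40 N, if the wrist force passes 120 N, or if a joint passes its speed limit or range.

ROBOT

A 6-joint arm with a two-finger parallel gripper is mounted at the origin on the work surface. World frame = base frame: x ahead of the robot, y to its left, z up, the work surface at z = 0. Lengths are in m, angles in degrees, forces in N, time in s.
With the tool pointing down it reaches from about 0.25 to 0.775 m from the base axis. Payload 4 kg.
Tool frame: the origin (TCP) lies midway between the tips of the shut fingers; the grasp point (between the pads) lies manip.grip_depth behind it (manip.grip_depth is the distance from the TCP to the grasp point, in m); z points along the fingers, y is the line along which they close (so a half turn about z gives the same grasp; the last joint's range is limited). The gripper opens to 94 mm and grips with 3 to 60 N. Pads are 16 mm wide; open, the fingers measure 119 mm over their backs; the gripper's body (75 mm by 177 mm) begins 78 mm behind the grasp point.
Start: joints at [57.863, 4.996, 78.535, -0, 96.463, -5.907], TCP at [0.243, 0.493, 0.206] pointing down, gripper open.
Joint ranges: [-177.83, 177.83], [-43.37, 116.18], [15.69, 146.23], [-61.86, 241.86], [9.47, 152.12], [-147.06, 147.06]. Speed limits (degrees/s): [159.86, 159.86, 180, 180, 180, 180].

INTERFACE

Orientations are given as a 3x3 rotation matrix whose columns are the frame's x, y, z axes.
In Python, from cell import manip gives the robot as it stands. The module is installed in compiled form; this text tells all that it offers.
- The arm moves only by the tool step_arm, never from a script. Its argument "commands" is a list of rows, each a list of 3 entries, a list of its own where there are three numbers: the turn, a rotation vector about the tool's x, y, z in rad, then the shift along the tool's x, y, z in m, then the finger opening in m, from 0 to 0.094. In form: [[[rx, ry, rz], [dx, dy, dz], claw], ...]. A call has 1 to 20 rows; each row shifts and turns the commanded pose from where the row before left it, along the tool's axes as they then stand; what a row does not reach is not made up. A row lasts 1/8 s, in which the tool goes at most 62.5 mm and 10.7 degrees, less where a joint would pass 70% of its speed; a pose out of reach is approached as far as the arm can. A call with a gripper value outside its range is refused whole. The fingers move at their own pace and stop on an object; "newtons" is the grip in N (left out, the last holds). Time passes only in rows, so rows that do not move let the fingers close. It gives the time, the measured TCP pose, the force, the opening and the grip force at its end, in the units of the state.
- manip.get_state(): the state, without advancing time (a new reading comes with each control period).
- manip.snapshot(name): name is "side" or "top" or "wrist"; returns the picture (420x560x3 uint8, blue, green, red); there is no depth.
- manip.camera_params(name): a dict with "intrinsics" (3x3 intrinsics, pixels), "R" (3x3) and "t" (3): a world point X has camera coordinates R X + t; the wrist camera has in their place "hand_eye" (4x4, takes a point from camera to tool coordinates, whose origin is the TCP and whose axes are the flange's). Camera axes: x right, y down, z forward; pixel columns grow to the right and rows downward; lengths in m; the calibration is good to about 2 mm. A picture is of the moment at which its call begins: read the wrist's pose just before it. camera_params takes no time and is no camera call.
- manip.finish_job(): hands the job in; it is judged then, once.
The state is a dict: "time": time; "q": joint angles; "joint_vel": joint speeds; "joint_torque": joint torques, N m; "eef_pos": TCP position; "orientation": TCP orientation; "ft_force": force on the tool from outside, world axes, zero at the start; "moment": the same for the moment, N m; "gripper_width": opening from 0.0 (shut) to 1.0 (fully open); "gripper_force": force on a finger pad.
Only numpy, scipy, OpenCV 4.12 (cv2) and the standard library are available. Lean on these libraries where they do the work, as an engineer would, in place of code of your own. Each camera call takes 0.05 s, during which the arm holds its last target. There are 200 camera calls.

## Working session

There is one attempt and no reset: what is moved stays moved. The work goes in short steps, Python scripts to look and compute and a tool call to move; the robot and the scene stay as the last step left them, time stands still between calls to the robot, and variables do not carry over. Pictures are saved under pics/ and viewed, at most 10 in all, crops included, and the job is handed in when it is done.

Besides the shell and the picture viewer there is one more tool, called after ">>>" as a command line: name --argument value ..., lists and objects as JSON in quotes. step_arm: Moves the arm, as the interface text tells. Its arguments: {"type":"object","properties":{"commands":{"type":"array","items":{"type":"array"}},"newtons":{"type":"number"}},"required":["commands"]}

```bash
mkdir -p pics
cat > h.py <<'E'
import numpy as np,cv2
from cell import manip
def ray(name,uv,st=None):
    c=manip.camera_params(name);K=np.array(c["intrinsics"])
    d=np.linalg.inv(K)@np.array([uv[0],uv[1],1.])
    if name=="wrist":
        H=np.array(c["hand_eye"]);R=np.array(st["orientation"]);p=np.array(st["eef_pos"])
        return R@H[:3,3]+p,R@H[:3,:3]@d
    R=np.array(c["R"]);t=np.array(c["t"]);return -R.T@t,R.T@d
def onz(name,uv,z,st=None):
    o,d=ray(name,uv,st);return o+d*(z-o[2])/d[2]
E
python3 - <<'E'
from h import *
s=manip.get_state();print(s["eef_pos"],s["orientation"],manip.grip_depth,s["ft_force"])
for n in("top","side","wrist"):
    cv2.imwrite(f"pics/{n}0.png",manip.snapshot(n))
E
```

```text
[0.24279565 0.4929001  0.20430055] [[-8.97047879e-01  4.41931888e-01 -1.14385206e-03]
 [ 4.41933329e-01  8.97045888e-01 -1.89929764e-03]
 [ 1.86727597e-04 -2.20926727e-03 -9.99997542e-01]] 0.0188 [0.31625379 1.26136911 0.64826791]
```

View pics/top0.png

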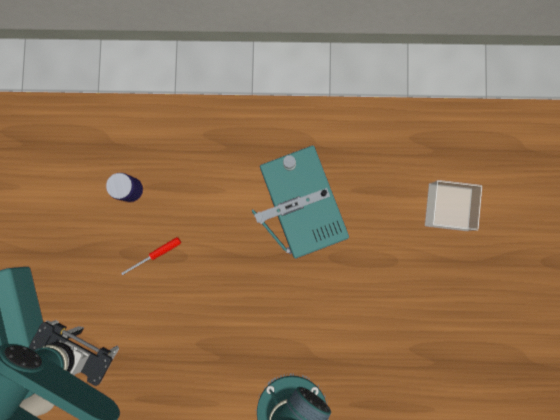

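View pics/wrist0.png

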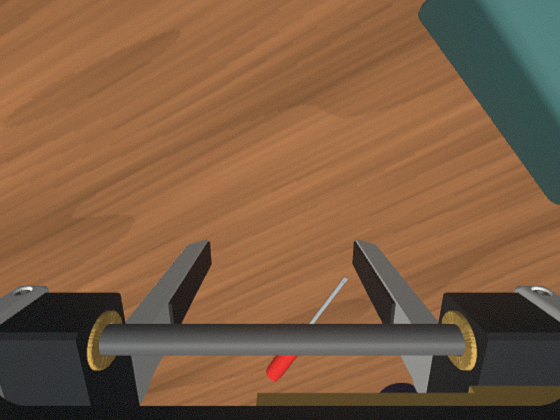

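View pics/side0.png

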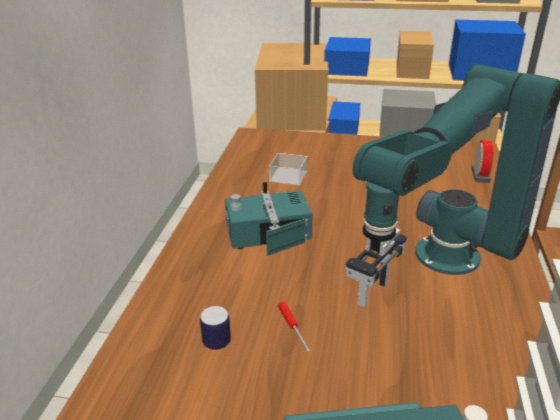

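The top view shows the housing at about (303,203), with the knob at (323,193), the pivot near (259,217), the hinge near (289,250) and the jar at (290,161). The driver, tin and tub are all well away from it.

Run:
```python
from h import *
for n,uv,z in [("knob",(324,192),.18),("pivot",(259,217),.14),("hinge",(289,250),.14),("jar",(290,161),.17),("hc1",(261,165),.12),("hc2",(314,147),.12),("hc3",(348,237),.12),("hc4",(296,258),.12)]:
    print(n,onz("top",uv,z).round(4))
c=manip.camera_params("wrist");print(np.array(c["hand_eye"]).round(3),c["intrinsics"])
```

```text
knob [ 0.6297 -0.0729  0.18  ]
pivot [0.5631 0.0996 0.14  ]
hinge [0.4754 0.0164 0.14  ]
jar [0.7124 0.018  0.17  ]
hc1 [0.7094 0.0992 0.12  ]
hc2 [ 0.7626 -0.0476  0.12  ]
hc3 [ 0.5138 -0.1447  0.12  ]
hc4 [ 0.4536 -0.003   0.12  ]
[[ 0.001 -0.961 -0.276  0.081]
 [ 1.     0.001 -0.     0.   ]
 [ 0.    -0.276  0.961 -0.179]
 [ 0.     0.     0.     1.   ]] [[294.04722765   0.         281.44166853]
 [  0.         294.04722765 210.15578771]
 [  0.           0.           1.        ]]
```

>>> step_arm --commands '[[[0,0,0.149],[0,0,-0.012],0.05],[[0,0,0.149],[0,0,-0.012],0.05],[[0,0,0.149],[0,0,-0.012],0.05],[[0,0,0.149],[0,0,-0.012],0.05],[[0,0,0.149],[0,0,-0.012],0.05],[[0,0,0],[-0.05,0.012,0],0.05],[[0,0,0],[-0.05,0.012,0],0.05],[[0,0,0],[-0.05,0.012,0],0.05],[[0,0,0],[-0.05,0.012,0],0.05],[[0,0,0],[-0.05,0.012,0],0.05],[[0,0,0],[-0.05,0.012,0],0.05],[[0,0,0],[-0.05,0.012,0],0.05],[[0,0,0],[-0.05,0.012,0],0.05],[[0,0,0],[-0.05,0.012,0],0.05],[[0,0,0],[-0.05,0.012,0],0.05],[[0,0,0],[-0.05,0.012,0],0.05],[[0,0,0],[-0.05,0.012,0],0.05],[[0,0,0],[-0.05,0.012,0],0.05],[[0,0,0],[0,0,0],0.05]]'

```text
time: 2.52
eef_pos: [0.6233, -0.0601, 0.2628]
orientation: [[-0.355, 0.935, -0.004], [0.935, 0.356, 0.0], [0.001, -0.003, -1.0]]
ft_force: [-0.1, 0.4, -0.6]
gripper_width: 0.532
gripper_force: 0.0
```

Run:
```python
from h import *
s=manip.get_state();print(s["time"],s["eef_pos"],np.array(s["orientation"]).round(3),s["q"],s["ft_force"])
im=manip.snapshot("wrist");cv2.imwrite("pics/w1.png",im)
import pickle;pickle.dump(s,open("s1.pkl","wb"))
```

```text
2.525 [ 0.62326115 -0.06014436  0.26280334] [[-0.355  0.935 -0.004]
 [ 0.935  0.356  0.   ]
 [ 0.001 -0.003 -1.   ]] [-1.06803681e+01  1.49384802e+01  6.06331704e+01 -3.26789309e-02
  1.04634418e+02 -3.15127563e+01] [-0.14654729  0.35834133 -0.58725481]
```

View pics/w1.png

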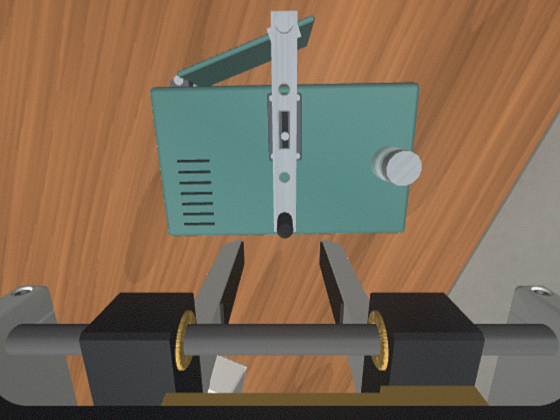

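The wrist view shows the bar running straight down the picture:
- pivot (284,25), near hole (284,89), target hole (284,177)
- pin (285,136) in the slot
- knob top (285,225)
- foot block spanning about (270..301, 93..159)
- hinge (179,81)

I'll zoom in for finer pixel positions.

Run:
```python
from h import *
im=cv2.imread("pics/w1.png")
c=cv2.resize(im[5:245,145:445],None,fx=2.6,fy=2.5,interpolation=cv2.INTER_CUBIC)
c=cv2.resize(im[75:245,235:335],None,fx=3.5,fy=3.5,interpolation=cv2.INTER_CUBIC)
d=cv2.resize(im[5:105,160:330],None,fx=2.6,fy=3.5,interpolation=cv2.INTER_CUBIC)
o=np.zeros((595,350+442,3),np.uint8);o[:595,:350]=c[:595];o[:350,350:]=d
cv2.imwrite("pics/w1z.png",o)
```

```text
(no output)
```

View pics/w1z.png

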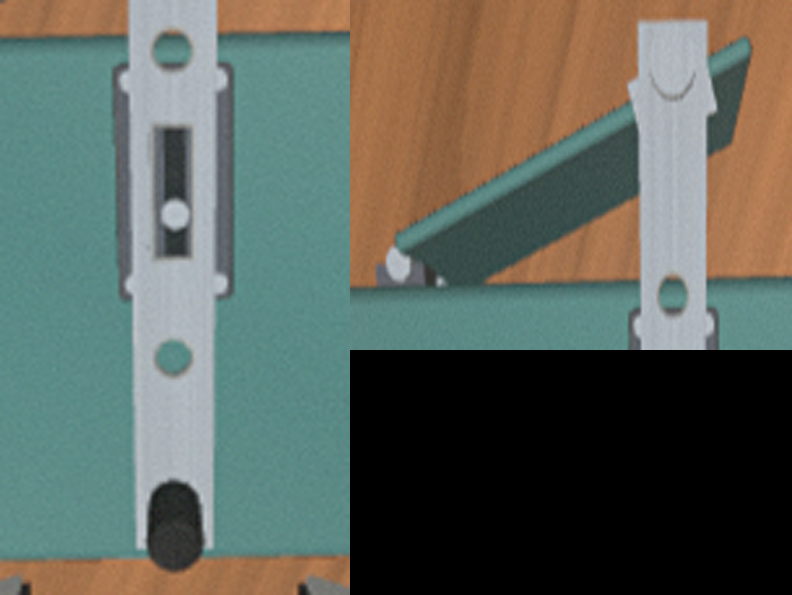

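```bash
cat > g.py <<'E'
from h import *
import pickle
s=pickle.load(open("s1.pkl","rb"))
w=lambda X,Y,z:onz("wrist",(235+X/3.5,75+Y/3.5),z,s)[:2]
h1=w(172,50,.14);eh=w(173,357,.14);sl=w(173,191,.14);pin=w(175,214,.143);kn=w(176,545,.18)
u=(eh-h1)/np.linalg.norm(eh-h1)
mid=(h1+eh)/2;piv=mid-u*.0975
fc=[w(115,63,.135),w(234,63,.135),w(232,297,.135),w(120,297,.135)];F=np.mean(fc,0)
scr=[w(124,81,.135),w(221,81,.135),w(220,285,.135),w(132,285,.135)]
hin=onz("wrist",(178.5,79.9),.13,s)[:2]
fa,fb=onz("wrist",(152,88),.12,s)[:2],onz("wrist",(418,84),.12,s)[:2]
ga,gb=onz("wrist",(168,235),.12,s)[:2],onz("wrist",(405,233),.12,s)[:2]
E
python3 - <<'E'
from g import *
an=lambda v:np.degrees(np.arctan2(v[1],v[0]))
print("h1",h1,"eh",eh,np.linalg.norm(eh-h1),"u",u,an(u))
print("slot along",(sl-piv)@u,"pin along",(pin-piv)@u,"knob",kn,(kn-piv)@u)
print("pin",pin,"piv",piv,"F",F,np.mean(scr,0),"sides",[np.linalg.norm(fc[i]-fc[i-1]).round(4) for i in range(4)])
print("foot y angles",an(fc[0]-fc[3]),an(fc[1]-fc[2]),an(scr[0]-scr[3]),an(scr[1]-scr[2]),"x:",an(fc[1]-fc[0])+90,an(fc[2]-fc[3])+90,"face",an(fb-fa)+90,an(gb-ga)+90,np.linalg.norm(fb-fa))
print("hinge",hin,np.linalg.norm(hin-piv),"door ang",an(piv-hin)-an(fb-fa))
E
```

```text
h1 [0.58454065 0.04780778] eh [ 0.61514216 -0.03102273] 0.08456181363992667 u [ 0.36188322 -0.93222344] -68.78410396614437
slot along 0.09239456848021145 pin along 0.09862268043001592 knob [ 0.63165022 -0.0723719 ] 0.18430156336154843
pin [0.60088083 0.00759172] piv [0.56455779 0.09928431] F [0.59804858 0.01533144] [0.59800187 0.01467467] sides [np.float64(0.0647), np.float64(0.0332), np.float64(0.0647), np.float64(0.0332)]
foot y angles 111.45305736002551 111.44098684761036 112.67501638495482 111.46678948375494 x: 110.84905157556216 110.89387430430918 face 111.64422399664409 111.46550308494395 0.27055249864523345
hinge [0.48420966 0.0199699 ] 0.1129008309553574 door ang 22.984823824420886
```

>>> step_arm --commands '[[[0,0,0],[-0.015,0.003,0.01],0.05],[[0,0,0],[0,0,0.025],0.05],[[0,0,0],[0,0,0.025],0.05],[[0,0,0],[0,0,0.025],0.05],[[0,0,0],[0,0,0.02],0.05],[[0,0,0],[0,0,0.008],0.04],[[0,0,0],[0,0,0],0.04]]' --newtons 5

```text
time: 3.45
eef_pos: [0.6303, -0.0694, 0.1521]
orientation: [[-0.36, 0.933, -0.001], [0.933, 0.36, 0.0], [0.0, -0.001, -1.0]]
ft_force: [0.1, -0.6, 0.3]
gripper_width: 0.426
gripper_force: 0.0
```

Run:
```python
from h import *
im=manip.snapshot("wrist");cv2.imwrite("pics/w2.png",im)
print(manip.get_state()["time"])
```

```text
3.5
```

View pics/w2.png

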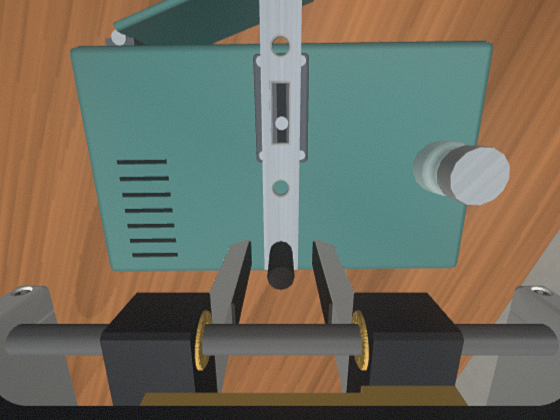

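The knob (281,265) is centred between the fingers, the pin is at (282,123) and the target hole at (280,188). I'll refine the estimate from this view and close gently on the knob.

>>> step_arm --commands '[[[0,0,0],[-0.003,0,0],0.03],[[0,0,0],[0,0,0],0.0],[[0,0,0],[0,0,0],0.0],[[0,0,0],[0,0,0],0.0],[[0,0,0],[0,0,0],0.0]]' --newtons 5

```text
time: 4.12
eef_pos: [0.632, -0.073, 0.1527]
orientation: [[-0.36, 0.933, 0.001], [0.933, 0.36, -0.0], [-0.001, 0.0, -1.0]]
ft_force: [1.2, -1.1, -0.2]
gripper_width: 0.167
gripper_force: 5.0
```

```bash
cat > plan.py <<'E'
from g import *
from scipy.optimize import brentq
s2=dict(eef_pos=[0.6303,-0.0694,0.1521],orientation=[[-.36,.933,-.001],[.933,.36,0],[0,-.001,-1]])
f=lambda u,v,z:onz("wrist",(u,v),z,s2)[:2]
h1b,ehb,pinb=f(280.3,46,.14),f(280.5,188,.14),f(281.8,123.5,.143)
print("view2",h1b,ehb,np.linalg.norm(h1b-ehb),"pin",pinb, "foot",np.mean([f(254,56,.135),f(309,56,.135),f(306,159,.135),f(257,159,.135)],0))
ub=(ehb-h1b)/np.linalg.norm(ehb-h1b);pivb=(h1b+ehb)/2-ub*.0975
print("piv",piv,pivb,"along",(pinb-pivb)@ub)
E
python3 plan.py; python3 -c "
from h import *
s=manip.get_state();print(s['eef_pos'],s['ft_force'],s['gripper_width']*.094,s['gripper_force'])"
```

```text
view2 [0.58442324 0.04774475] [ 0.61492269 -0.03099388] 0.08443926312187254 pin [0.60091792 0.00756777] foot [0.59772775 0.01527354]
piv [0.56455951 0.09928521] [0.56445598 0.09929305] along 0.09870281814975515
[ 0.63197537 -0.07298635  0.15270256] [ 1.15971106 -1.1334723  -0.1532495 ] 0.015740270380815848 5.000016018748283
```

```bash
cat > path.py <<'E'
import numpy as np
from scipy.spatial.transform import Rotation as Rot
H=np.array([.4755,.0205]);P=np.array([.6009,.0076]);piv0=np.array([.5645,.0993])
H=piv0+(H-piv0)*.12/np.linalg.norm(H-piv0)
a=np.arctan2(*(piv0-H)[::-1])
from scipy.optimize import brentq
pv=lambda a:H+.12*np.array([np.cos(a),np.sin(a)])
a1=brentq(lambda x:np.linalg.norm(pv(x)-P)-.14,a,a+1.0)
y0=np.arctan2(-.9322,.3619);d=P-pv(a1);y1=np.arctan2(d[1],d[0])
def pose(a,y,th,L=np.array([.185,0,.0177])):
    R=Rot.from_euler('z',y)*Rot.from_euler('y',-th)
    p=np.r_[pv(a),.135]+R.apply(L)
    return R*Rot.from_matrix([[-1,0,0],[0,1,0],[0,0,-1]]),p
if __name__=="__main__":
    print("H",H,"door",a1-a+.35,"yaw",y0,y1,"final knob",pose(a1,y1,0)[1])
    seq=[(a,y0,0)]+[(a,y0,t) for t in(.045,.09,.135)]+[(a+k*(a1-a),y0+k*(y1-y0),.135) for k in np.arange(1,11)/10]
    ps=[pose(*q) for q in seq]
    for (R0,p0),(R1,p1) in zip(ps,ps[1:]):
        print((R0.inv()*R1).as_rotvec().round(3),R0.inv().apply(p1-p0).round(4))
E
python3 path.py
```

```text
H [0.4746551  0.01975193] door 0.7344338416883832 yaw -1.200484961180948 -1.0240210115403556 final knob [ 0.62429709 -0.03083925  0.1527    ]
[-0.    -0.045  0.   ] [ 0.001  -0.     -0.0083]
[-0.    -0.045  0.   ] [ 0.001  -0.     -0.0083]
[ 0.    -0.045  0.   ] [ 0.001   0.     -0.0083]
[-0.002  0.    -0.017] [ 0.0043  0.0015 -0.0006]
[-0.002  0.    -0.017] [ 0.0042  0.0014 -0.0006]
[-0.002 -0.    -0.017] [ 0.0042  0.0013 -0.0006]
[-0.002  0.    -0.017] [ 0.0042  0.0012 -0.0006]
[-0.002  0.    -0.017] [ 0.0041  0.0012 -0.0006]
[-0.002 -0.    -0.017] [ 0.0041  0.0011 -0.0006]
[-0.002  0.    -0.017] [ 0.004   0.001  -0.0005]
[-0.002  0.    -0.017] [ 0.004   0.0009 -0.0005]
[-0.002  0.    -0.017] [ 0.0039  0.0008 -0.0005]
[-0.002  0.    -0.017] [ 0.0039  0.0007 -0.0005]
```

>>> step_arm --commands '[[[0,-0.023,0],[0.0005,0,-0.004],0.0],[[0,-0.022,0],[0.0005,0,-0.004],0.0],[[0,-0.045,0],[0.001,0,-0.0083],0.0],[[0,-0.045,0],[0.001,0,-0.0083],0.0],[[0,0,0],[0,0,0],0.0]]' --newtons 8

```text
time: 4.75
eef_pos: [0.6303, -0.0675, 0.1779]
orientation: [[-0.358, 0.932, 0.05], [0.924, 0.362, -0.126], [-0.135, 0.001, -0.991]]
ft_force: [0.3, -0.9, -1.8]
gripper_width: 0.172
gripper_force: 8.0
```

>>> step_arm --commands '[[[0,0,0],[0,0,0],0.0],[[-0.002,0,-0.017],[0.0043,0.0015,-0.0006],0.0],[[-0.002,0,-0.017],[0.0042,0.0014,-0.0006],0.0]]' --newtons 20

```text
time: 5.12
eef_pos: [0.6299, -0.06, 0.1767]
orientation: [[-0.388, 0.92, 0.052], [0.912, 0.392, -0.124], [-0.135, -0.001, -0.991]]
ft_force: [0.2, -1.4, -1.2]
gripper_width: 0.163
gripper_force: 20.0
```

>>> step_arm --commands '[[[-0.002,0,-0.017],[0.0042,0.0013,-0.0006],0.0],[[-0.002,0,-0.017],[0.0042,0.0012,-0.0006],0.0],[[-0.002,0,-0.017],[0.0041,0.0012,-0.0006],0.0],[[-0.002,0,-0.017],[0.0041,0.0011,-0.0006],0.0],[[-0.002,0,-0.017],[0.004,0.001,-0.0005],0.0],[[-0.002,0,-0.017],[0.004,0.0009,-0.0005],0.0],[[-0.002,0,-0.017],[0.0039,0.0008,-0.0005],0.0],[[-0.002,0,-0.017],[0.0039,0.0007,-0.0005],0.0],[[0,0,0],[0,0,0],0.0],[[0,0,0],[0,0,0],0.0]]'

```text
time: 6.38
eef_pos: [0.6222, -0.0263, 0.1766]
orientation: [[-0.51, 0.858, 0.065], [0.85, 0.514, -0.116], [-0.133, -0.003, -0.991]]
ft_force: [-0.3, 1.0, -0.9]
gripper_width: 0.164
gripper_force: 20.0
```

Run:
```python
from h import *
import pickle
s=manip.get_state();pickle.dump(s,open("s3.pkl","wb"))
im=manip.snapshot("wrist");cv2.imwrite("pics/w3.png",im)
c=cv2.resize(im[10:280,200:360],None,fx=2.2,fy=2.2,interpolation=cv2.INTER_CUBIC)
c2=cv2.resize(im[110:250,230:330],None,fx=4.2,fy=4.2,interpolation=cv2.INTER_CUBIC)
o=np.zeros((594,352+420,3),np.uint8);o[:594,:352]=c;o[:588,352:]=c2
cv2.imwrite("pics/w3z.png",o);print(s["eef_pos"],s["ft_force"])
```

```text
[ 0.62219853 -0.0262769   0.17655782] [-0.33305245  1.01867141 -0.91622927]
```

View pics/w3z.png

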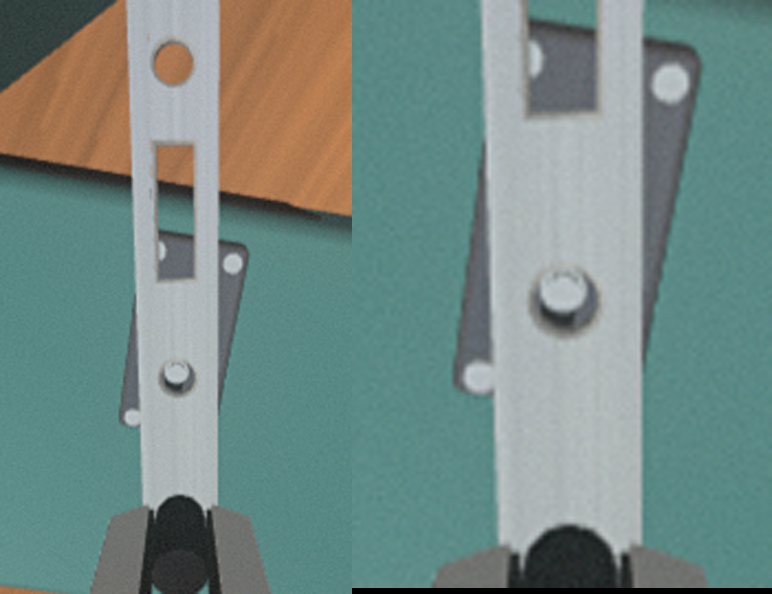

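Run:
```python
from h import *
import pickle
s=pickle.load(open("s3.pkl","rb"));R=np.array(s["orientation"])
th=np.arcsin(-R[2,0])
u=-R[:2,0]/np.linalg.norm(R[:2,0])
zt=.135+.14*np.sin(th)+.005*np.cos(th)
h=onz("wrist",(280.7,181.4),zt,s)[:2];p=onz("wrist",(280.2,178.8),.143,s)[:2]
e=h+u*(.14*(1-np.cos(th))+.005*np.sin(th))
n=np.array([-u[1],u[0]])
print("th",th,"hole",h,"lev",e,"pin",p,"err along,lat (pin-hole)",(p-e)@u,(p-e)@n)
```

```text
th 0.13316533116337154 hole [0.59944467 0.01107844] lev [0.60042312 0.00944585] pin [0.6006714  0.00814844] err along,lat (pin-hole) 0.001240489148334732 -0.0004540016653831522
```

>>> step_arm --commands '[[[0,0,0],[-0.0012,-0.0005,0],0.0],[[0,0.033,0],[-0.0008,0,0.0061],0.0],[[0,0.033,0],[-0.0007,0,0.0061],0.0],[[0,0,0],[0,0,0],0.0],[[0,0,0],[0,0,0],0.0]]'

```text
time: 7.05
eef_pos: [0.6244, -0.0312, 0.165]
orientation: [[-0.512, 0.858, 0.033], [0.856, 0.513, -0.061], [-0.069, -0.003, -0.998]]
ft_force: [-0.7, 1.4, -0.7]
gripper_width: 0.164
gripper_force: 20.0
```

Run:
```python
from h import *
import pickle
s=manip.get_state();pickle.dump(s,open("s4.pkl","wb"))
im=manip.snapshot("wrist");cv2.imwrite("pics/w4.png",im)
cv2.imwrite("pics/w4z.png",cv2.resize(im[150:220,240:320],None,fx=8,fy=8,interpolation=cv2.INTER_CUBIC));print(s["eef_pos"],s["ft_force"],np.arcsin(-s["orientation"][2][0]))
```

```text
[ 0.62441626 -0.03116005  0.16501848] [-0.72398802  1.44469959 -0.7428052 ] 0.06887719589306747
```

View pics/w4z.png

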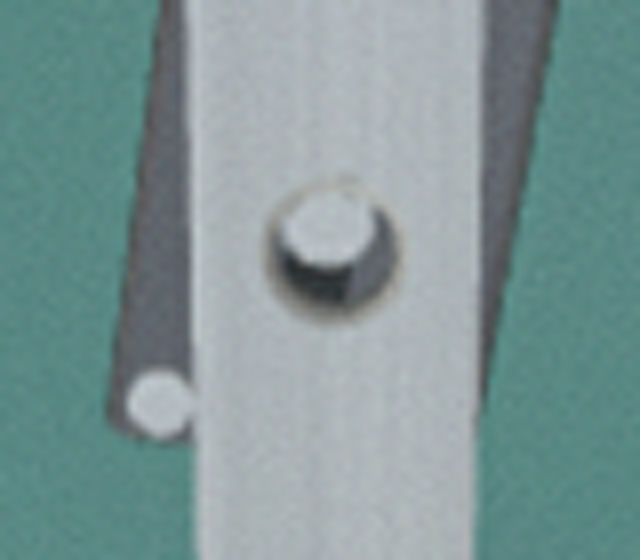

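The pin top (281.0,178.2) is inside the hole, whose centre is at (281.6,181.5). I'll recompute the offset.

Run:
```python
from h import *
import pickle
s=pickle.load(open("s4.pkl","rb"));R=np.array(s["orientation"])
th=np.arcsin(-R[2,0]);u=-R[:2,0]/np.linalg.norm(R[:2,0]);n=np.array([-u[1],u[0]])
zt=.135+.14*np.sin(th)+.005*np.cos(th)
h=onz("wrist",(281.6,181.5),zt,s)[:2];p=onz("wrist",(281.0,178.25),.143,s)[:2]
e=h+u*(.14*(1-np.cos(th))+.005*np.sin(th))
print(h,e,p,(p-e)@u,(p-e)@n)
print("knob-based hole", np.array(s["eef_pos"])[:2]-u*.045)
```

```text
[0.60171618 0.00734663] [0.60206303 0.00676632] [0.60105696 0.00761289] -0.0012428253088254207 -0.0004292368627346076
knob-based hole [0.60132911 0.00746615]
```

>>> step_arm --commands '[[[0,0,0],[0.0012,-0.0004,0],0.0],[[0,0.009,0],[-0.0002,0,0.0017],0.0],[[0,0,0],[0,0,0],0.0],[[0,0,0],[0,0,0],0.0]]'

```text
time: 7.6
eef_pos: [0.6236, -0.0303, 0.1634]
orientation: [[-0.513, 0.858, 0.028], [0.857, 0.513, -0.053], [-0.06, -0.003, -0.998]]
ft_force: [0.9, -1.1, -1.2]
gripper_width: 0.167
gripper_force: 20.0
```

Run:
```python
from h import *
import pickle
s=manip.get_state();pickle.dump(s,open("s4.pkl","wb"))
im=manip.snapshot("wrist");cv2.imwrite("pics/w5.png",im)
cv2.imwrite("pics/w5z.png",cv2.resize(im[150:220,240:320],None,fx=8,fy=8,interpolation=cv2.INTER_CUBIC));print(s["eef_pos"],s["ft_force"],np.arcsin(-s["orientation"][2][0]))
```

```text
[ 0.62356356 -0.03028371  0.16342947] [ 0.94846419 -1.06383195 -1.23401111] 0.06004537090349622
```

View pics/w5z.png

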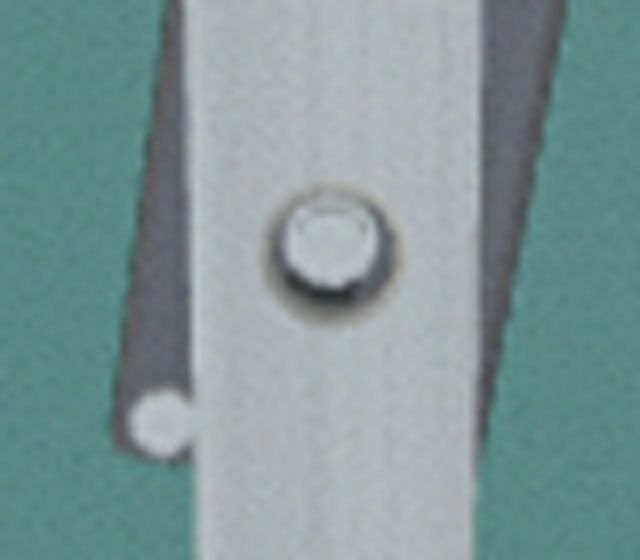

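The pin (330,240) is nearly concentric with the hole (332,252), and what is left is parallax. I'll lower in stages.

>>> step_arm --commands '[[[0,0.01,0],[-0.0002,0,0.0018],0.0],[[0,0.01,0],[-0.0002,0,0.0018],0.0],[[0,0,0],[0,0,0],0.0]]' --newtons 8

```text
time: 8.02
eef_pos: [0.6236, -0.0308, 0.1593]
orientation: [[-0.513, 0.858, 0.017], [0.858, 0.513, -0.035], [-0.039, -0.004, -0.999]]
ft_force: [0.7, -0.9, -1.1]
gripper_width: 0.169
gripper_force: 8.0
```

>>> step_arm --commands '[[[0,0.01,0],[-0.0002,0,0.0018],0.0],[[0,0,0],[0,0,0],0.0]]' --newtons 5

```text
time: 8.28
eef_pos: [0.6237, -0.0308, 0.1576]
orientation: [[-0.513, 0.858, 0.012], [0.858, 0.513, -0.027], [-0.029, -0.003, -1.0]]
ft_force: [-0.1, -0.1, -0.9]
gripper_width: 0.169
gripper_force: 5.0
```

>>> step_arm --commands '[[[0,0.01,0],[-0.0002,0,0.0018],0.0],[[0,0.01,0],[-0.0002,0,0.0018],0.0],[[0,0,0],[0,0,0],0.0]]' --newtons 3

```text
time: 8.65
eef_pos: [0.624, -0.0312, 0.1541]
orientation: [[-0.513, 0.858, 0.001], [0.858, 0.513, -0.009], [-0.009, -0.003, -1.0]]
ft_force: [-0.6, 1.5, -0.7]
gripper_width: 0.171
gripper_force: 3.0
```

>>> step_arm --commands '[[[0,0.005,0],[-0.0001,0,0.001],0.0],[[0,0,0],[0,0,0],0.0]]'

```text
time: 8.9
eef_pos: [0.6242, -0.0312, 0.1535]
orientation: [[-0.514, 0.858, -0.0], [0.858, 0.514, -0.005], [-0.004, -0.003, -1.0]]
ft_force: [-1.0, 0.3, 1.1]
gripper_width: 0.166
gripper_force: 3.0
```

Contact is light. Now I'll open, rise clear and check.

>>> step_arm --commands '[[[0,0,0],[0,0,0],0.03],[[0,0,0],[0,0,0],0.04],[[0,0,0],[0,0,0],0.05],[[0,0,0],[0,0,-0.01],0.05],[[0,0,0],[0,0,-0.03],0.05],[[0,0,0],[0,0,-0.03],0.05],[[0,0,0],[0,0,-0.03],0.05],[[0,0,0],[0,0,0],0.05],[[0,0,0],[0,0,0],0.05]]'

```text
time: 10.02
eef_pos: [0.6239, -0.0308, 0.2525]
orientation: [[-0.513, 0.858, -0.001], [0.858, 0.513, -0.005], [-0.004, -0.004, -1.0]]
ft_force: [0.9, -0.2, -0.5]
gripper_width: 0.531
gripper_force: 0.0
```

Run:
```python
from h import *
s=manip.get_state()
im=manip.snapshot("wrist")
a=cv2.resize(im[0:250,140:440],None,fx=1.4,fy=2.2)
o=np.zeros((550,800,3),np.uint8);a=cv2.resize(im[0:260,140:440],None,fx=1.33,fy=1.33);o[:a.shape[0],:a.shape[1]]=a[:, :400]
b=cv2.resize(im[110:240,235:335],None,fx=4,fy=4,interpolation=cv2.INTER_CUBIC);o[:520,400:]=b
cv2.imwrite("pics/w6.png",o);print(s["time"],s["eef_pos"],s["ft_force"])
```

```text
10.025 [ 0.62394998 -0.03081927  0.2525083 ] [ 0.89752369 -0.21829539 -0.4969763 ]
```

View pics/w6.png

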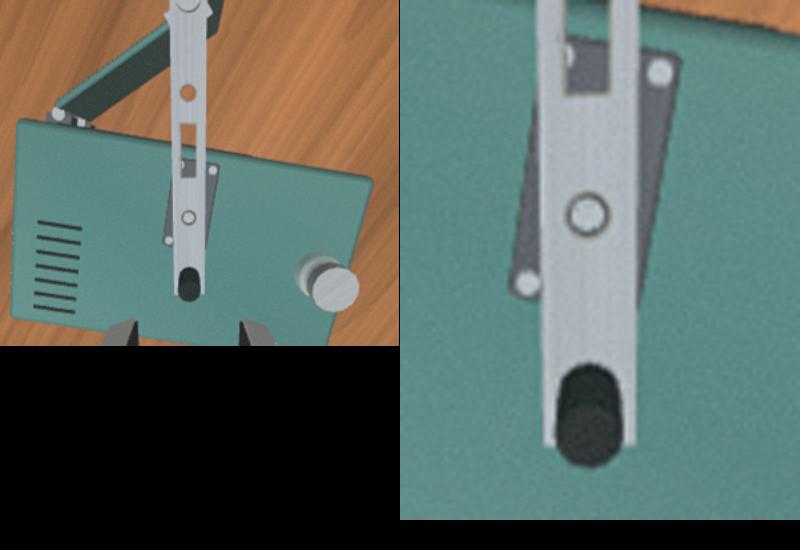

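The pin sits concentrically in the end hole at (588,214) in the zoom. The bar is down, the gripper is clear and the jar hasn't moved.

```bash
python3 -c "
from cell import manip
print(manip.finish_job())"
```

```text
the job is handed in; nothing more can be done
None
```

I lifted the stay off the pin, swung the door wider and lowered the round hole by the knob over the pin. The last picture shows the pin centred in that hole with the bar down and the gripper clear. I handed the job in at about 10 s; no verdict came back.

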